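# Find the charged grinding jar and load the mixer mill

## Task

One of the three closed grinding jars on the rest still has its grinding ball inside: pick them up and shake or rock each gently along its length until you feel the ball run, and put the empty ones back in the notches they came from. Load the jar with the ball into the mixer mill's holder: from above, push one end against the sprung jaw, lower the jar onto the saddles and let the spring slide its other boss into the hole of the fixed stop, fully home. Handle the jars smoothly, set the jar down softly, never run the jaw hard against the end of its travel, and leave the bottle, the beaker and the vial alone.

Things in the scene. Friction and masses are not known exactly. Their poses are not given: they have to be found in the camera images.
- jar0: sealed steel grinding jar lying on its side: a 42 mm cylinder, body 84 mm long, with a round boss 14 mm across and 6 mm long on each end (96 mm over all). Origin at its centre, x along the cylinder; both ends alike. 0.25 to 0.5 kg empty; one of the three, never told by name, look or weight, holds a loose 0.14 kg ball (26 mm) with 44 mm of free run along the bore
- jar1: a jar like jar0; which of the three holds the ball changes from start to start
- jar2: a jar like jar0
- rest: fixed jar rest: base plate 86 x 235 mm, 6 mm thick, with three pairs of V saddles in a row along its y, 85 mm apart. A jar lies in each pair, along the rest's x, centred, its axis 42 mm above the rest's origin (centre of the underside, z up). Saddles 10 mm thick, 30 mm either side of the row's middle: the middle 50 mm of a jar is free for fingers down to the base plate
- mill: fixed bench mixer mill: white housing 170 x 220 mm, 62 mm high, jar holder on top. Origin at the centre of its underside, z up. The holder lies along its y: sprung jaw at +y, fixed stop at -y, between them two V saddles (10 mm thick, at y = -30 and +30 mm, arms up to 106 mm height) that carry the jar; the 50 mm between the saddles is free for fingers down to 79 mm height
- holder_home (a point): where the centre of a jar lies that is fully home: on the saddles, one boss in the stop's hole with the jar's shoulder against the stop, the jaw pressing on the other boss. 112 mm above the mill's underside, on its centre; axes as the mill's, the jar along y, either end first
- stop_hole (a point): fixed stop, a steel plate 44 mm wide and 12 mm thick: this point is the centre of its 18 mm hole at the inner face, 42 mm to the mill's -y of holder_home and at the same height; the stop's top edge is 13 mm above it. A jar whose 21 mm radius body is over the stop must be held at least 35 mm above home to clear that edge
- jaw (a joint): travel of the sprung jaw in m: 0 at rest, growing as it is pushed to the mill's +y, end of travel 0.015; 0.003 with a jar fully home. The spring resists with 7 N at 0, rising 0.45 N per mm to 14 N at the end of travel
- jaw_face (a point): on the jaw's flat face (it looks to the mill's -y), at the height of the holder's axis; at rest 45 mm to +y of holder_home. The jaw is a plate 40 mm wide that reaches 47 mm above this point, polished (friction about 0.25, as the saddles). To get the other boss past the stop the jar, held 36 to 39 mm above its home height, must push the jaw back by 9 mm or more, then go down along its face
- amber_bottle: amber bottle 48 mm across, 90 mm tall, bystander; origin at the centre of its underside
- glass_beaker: clear beaker 72 mm across, 90 mm tall, bystander; origin at the centre of its underside
- amber_vial: small amber vial 22 mm across, 44 mm tall, bystander; origin at the centre of its underside

How it is judged:
On the way:
1. the jar that holds the ball is shaken or rocked in the air until the ball has run to an end of it (((distance between piece and jar0 below 0.035 m and z of jar0 in the frame of rest above 0.075 m and (x of piece in the frame of jar0 above 0.015 m or x of piece in the frame of jar0 below -0.015 m)) or (distance between piece and jar1 below 0.035 m and z of jar1 in the frame of rest above 0.075 m and (x of piece in the frame of jar1 above 0.015 m or x of piece in the frame of jar1 below -0.015 m)) or (distance between piece and jar2 below 0.035 m and z of jar2 in the frame of rest above 0.075 m and (x of piece in the frame of jar2 above 0.015 m or x of piece in the frame of jar2 below -0.015 m)))), for 0.05 s.
At the end, for the whole second after the job is handed in: The jar with the ball lies in the mill's holder, its centre within 3 mm of holder_home along each axis and its length within 0.06 rad of the holder's; the two empty jars lie in the notches they came from (within 15 mm and 0.12 rad); all at rest (((distance between piece and jar0 below 0.035 m and x of jar0 in the frame of holder_home between -0.003 and 0.003 m and y of jar0 in the frame of holder_home between -0.003 and 0.003 m and z of jar0 in the frame of holder_home between -0.003 and 0.003 m and angle between the x axis of jar0 and the y axis of holder_home, either way round below 0.06 rad and distance of each of jar1, jar2 from where it was at the start of the episode below 0.015 m and angle between the x axis of each of jar1, jar2 and the x axis of rest, either way round below 0.12 rad) or (distance between piece and jar1 below 0.035 m and x of jar1 in the frame of holder_home between -0.003 and 0.003 m and y of jar1 in the frame of holder_home between -0.003 and 0.003 m and z of jar1 in the frame of holder_home between -0.003 and 0.003 m and angle between the x axis of jar1 and the y axis of holder_home, either way round below 0.06 rad and distance of each of jar0, jar2 from where it was at the start of the episode below 0.015 m and angle between the x axis of each of jar0, jar2 and the x axis of rest, either way round below 0.12 rad) or (distance between piece and jar2 below 0.035 m and x of jar2 in the frame of holder_home between -0.003 and 0.003 m and y of jar2 in the frame of holder_home between -0.003 and 0.003 m and z of jar2 in the frame of holder_home between -0.003 and 0.003 m and angle between the x axis of jar2 and the y axis of holder_home, either way round below 0.06 rad and distance of each of jar0, jar1 from where it was at the start of the episode below 0.015 m and angle between the x axis of each of jar0, jar1 and the x axis of rest, either way round below 0.12 rad)) and linear speed of each of jar0, jar1, jar2 below 0.02 m/s); the robot touches nothing.
It fails at once if the sprung jaw is pushed with more than 25 N (run against its end of travel) (contact force between jaw and anything else above 25 N).
It fails at once if the mill is struck or pressed with more than 120 N in all (a jar slammed or forced into the holder) (contact force between mill and anything else above 120 N).
It fails at once if a jar moves faster than 1 m/s (flung or dropped) (linear speed of any of jar0, jar1, jar2 above 1 m/s).
It fails at once if a bystander is moved by more than 30 mm (distance of any of amber_bottle, glass_beaker, amber_vial from where it was at the start of the episode above 0.03 m).
It also fails if it takes over 67 s, if anything falls off the work surface, if the arm or the gripper's body presses on something with over 40 N, if the wrist force passes 120 N, or if a joint passes its speed limit or range.

## Robot

A 7-joint arm with a two-finger parallel gripper is mounted at the origin on a cart in front of the work surface, level with it; the furniture and walls round the work are solid. World frame = base frame: x ahead of the robot, y to its left, z up, the work surface at z = 0. Lengths are in m, angles in rad, forces in N, time in s.
With the tool pointing down it reaches from about 0.35 to 0.9 m from the base axis. Payload 8.1 kg.
Tool frame: the origin (TCP) lies at the very end of the fingers, on their centre line; the grasp point (between the pads) lies 19 mm behind it (grip_depth is the distance from the TCP to the grasp point, in m); z points along the fingers, y is the line along which they close (so a half turn about z gives the same grasp; the last joint's range is limited). The gripper opens to 92 mm and grips with 3 to 60 N. Pads are 19 mm wide; open, the fingers measure 130 mm over their backs; the gripper's body (75 mm by 190 mm) begins 47 mm behind the grasp point.
Start: joints at [-1.375, 0.434, 0.025, 1.573, -0.012, 1.134, -0.075], TCP at [0.184, 0.597, 0.227] pointing down, gripper open.
Joint ranges: [-2.62, 2.62], [-0.44, 2.09], [-1.27, 1.32], [0.08, 2.57], [-1.32, 4.46], [0.12, 2], [-2.74, 2.74]. Speed limits (rad/s): [2.22, 2.22, 3.01, 3.01, 3.14, 3.14, 3.14].

## Interface

Orientations are given as [roll, pitch, yaw] about the fixed x, y, z axes, in that order (R = Rz(yaw) Ry(pitch) Rx(roll)).
In Python, from bench import * gives the robot as it stands.
- The arm moves only by the tool jog_arm, never from a script. Its argument "increments" is a list that holds one entry, the list of rows, each a list of 7 numbers: the shift along the tool's x, y, z in mm, then the turn, a rotation vector about the tool's x, y, z in rad, then the closure in counts, from 0 (fully open) to 255 (shut). In form: [[[tx, ty, tz, wx, wy, wz, hand], ...]]. A call has 1 to 10 rows; each row shifts and turns the commanded pose from where the row before left it, along the tool's axes as they then stand; what a row does not reach is not made up. A row lasts 1/8 s, in which the tool goes at most 62.5 mm and 10.7 degrees, less where a joint would pass 70% of its speed; a pose out of reach is approached as far as the arm can. A call is refused whole if a number of a shift passes 62.5 or a number of a turn 0.188, either way. A call with a gripper value outside its range is refused whole. The fingers move at their own pace and stop on an object; the grip force is fixed at half the most. Time passes only in rows, so rows that do not move let the fingers close. It gives the time, the measured TCP pose, the force, the opening and the grip force at its end, in the units of the state.
- get_state(): the state, without advancing time (a new reading comes with each control period).
- read_camera(name): name is "scene" or "side" or "wrist"; returns a dict with "pixels" (384x512x3 uint8, red, green, blue), "z_map" (384x512 float32, m along the optical axis (not along the pixel's ray), 0 where there is no reading), "mtx" (3x3 intrinsics, pixels), "R" (3x3) and "t" (3): a world point X has camera coordinates R X + t. Camera axes: x right, y down, z forward; pixel columns grow to the right and rows downward; lengths in m; the calibration is good to about 2 mm. A picture is of the moment at which its call begins.
- job_done(): hands the job in; it is judged then, once.
Trained networks look in a picture, given as the dict that the camera call returned (one of the last four; its "shot" number tells which), for a name from the list of things; names that differ only in an ending like _2 or _b are one class to them, and where a whole thing is asked for, a point or a joint stands for the part that bears it (a point fixed in the world has none). Each returns a list of dicts, best first, with "conf" (0 to 1); they miss things now and then, are a little off and sometimes report something else, mostly with a low value. They report only what shows in the picture. A call takes as long as a camera call.
- masks_of(picture, name): "mask" (384x512 bool, what is visible of it) and "bbox" ([left, top, right, bottom] in pixels, round what is visible of it).
- tip_of(picture, name): "pixel" ([row, column] in pixels: a listed point, or the origin of a listed thing).
The state is a dict: "time": time; "q": joint angles; "qd": joint speeds; "tau": joint torques, N m; "tool_pos": TCP position; "tcp_rot": TCP orientation; "ft_force": force on the tool from outside, world axes, zero at the start; "moment": the same for the moment, N m; "finger_gap": finger opening in m; "grip_force": force on a finger pad.
Only numpy, scipy, OpenCV 4.12 (cv2) and the standard library are available. Lean on these libraries where they do the work, as an engineer would, in place of code of your own. Each camera call takes 0.05 s, during which the arm holds its last target. There are 200 camera calls.

## Working session

There is one attempt and no reset: what is moved stays moved. The work goes in short steps, Python scripts to look and compute and a tool call to move; the robot and the scene stay as the last step left them, time stands still between calls to the robot, and variables do not carry over. Pictures are saved under pics/ and viewed, at most 10 in all, crops included, and the job is handed in when it is done.

Besides the shell and the picture viewer there is one more tool, called after "Emit:" as a command line: name --argument value ..., lists and objects as JSON in quotes. jog_arm: Moves the arm, as the interface text tells. Its arguments: {"type":"object","properties":{"increments":{"type":"array"}},"required":["increments"]}

```bash
ls; mkdir -p pics
cat > h.py <<'E'
from bench import *
import numpy as np, cv2
def world(p,r,c,z=None):
    K,R,t=p["mtx"],np.array(p["R"]),np.array(p["t"])
    d=p["z_map"][int(r),int(c)] if z is None else z
    return R.T@(np.linalg.inv(K)@np.array([c,r,1.])*d-t)
def cloud(p,mask):
    K,R,t=p["mtx"],np.array(p["R"]),np.array(p["t"])
    r,c=np.nonzero(mask&(p["z_map"]>0)); d=p["z_map"][r,c]
    X=np.linalg.inv(K)@np.stack([c*d,r*d,d]); return (R.T@(X-t[:,None])).T
def planept(p,r,c,h):
    K,R,t=p["mtx"],np.array(p["R"]),np.array(p["t"])
    v=R.T@(np.linalg.inv(K)@np.array([c,r,1.])); o=-R.T@t
    return o+v*(h-o[2])/v[2]
E
python3 - <<'E'
from h import *
s=get_state(); print(s)
P={n:read_camera(n) for n in ("scene","side")}
im=np.vstack([P[n]["pixels"] for n in P])[:,:,::-1]
cv2.imwrite("pics/a.png",cv2.resize(im,(400*1,600)))
cv2.imwrite("pics/s.png",cv2.resize(P["scene"]["pixels"][:,:,::-1],(800,600)))
for n,p in P.items():
    print(n,-np.array(p["R"]).T@p["t"])
    for o in ("jar0","rest","mill","jaw","amber_bottle","glass_beaker","amber_vial"):
        for m in masks_of(p,o)[:4]:
            if m["conf"]<.3: continue
            C=cloud(p,m["mask"]); 
            print(o,round(m["conf"],2),m["bbox"],len(C),np.median(C,0).round(3),np.percentile(C,2,0).round(3),np.percentile(C,98,0).round(3))
    for o in ("jar0","rest","mill","holder_home","stop_hole","jaw_face"):
        for m in tip_of(p,o)[:3]: print("tip",o,round(m["conf"],2),m["pixel"])
E
```

```text
pics
{'time': 0.0, 'q': array([-1.37459276,  0.43525259,  0.02494257,  1.57408497, -0.01158075,
        1.13398241, -0.07510304]), 'qd': array([-0.00071917, -0.00081706, -0.00013424, -0.00184804, -0.00240909,
        0.00070757, -0.00122367]), 'tau': array([-2.61732042e-03, -6.67859888e+01,  9.83480997e-01, -3.14461827e+01,
       -6.08221767e-02,  4.30641964e-02,  1.39301678e-04]), 'tool_pos': array([0.18388111, 0.59681241, 0.22593092]), 'tcp_rot': array([-3.14001693e+00,  1.48965217e-04,  2.84275223e+00]), 'ft_force': array([-0.33685223, -0.27896114, -0.4435491 ]), 'moment': array([ 0.00979861,  0.01863904, -0.00052541]), 'grip_force': 0.0, 'finger_gap': 0.0918209991519292}
scene [ 0.20505444 -0.55550204  0.84273683]
jar0 0.76 [263.9, 225.0, 300.5, 251.6] 549 [ 0.533 -0.15   0.058] [ 0.494 -0.163  0.032] [ 0.578 -0.126  0.065]
jar0 0.69 [306.1, 269.1, 341.7, 303.2] 712 [ 0.537 -0.318  0.059] [ 0.497 -0.333  0.009] [ 0.581 -0.295  0.065]
jar0 0.58 [284.3, 244.9, 321.5, 276.7] 620 [ 0.535 -0.234  0.059] [ 0.495 -0.248  0.032] [ 0.58  -0.21   0.065]
rest 0.76 [264.6, 236.3, 344.9, 317
[... 1812 characters left out ...]
3 -0.237  0.089]
amber_bottle 0.57 [272.4, 176.4, 307.8, 194.2] 404 [ 0.535 -0.209  0.052] [ 0.496 -0.234  0.033] [ 0.58  -0.201  0.064]
glass_beaker 0.98 [209.2, 174.7, 231.8, 215.9] 982 [ 0.697 -0.075  0.059] [ 0.669 -0.239  0.001] [ 0.798 -0.063  0.09 ]
amber_vial 0.42 [309.0, 231.6, 314.8, 251.9] 152 [0.421 0.027 0.025] [0.413 0.017 0.002] [0.432 0.032 0.045]
tip jar0 0.88 [196.8, 281.0]
tip jar0 0.72 [183.9, 288.3]
tip jar0 0.61 [172.9, 295.3]
tip rest 0.64 [197.0, 287.5]
tip rest 0.23 [245.0, 187.6]
tip mill 0.76 [277.1, 203.0]
tip mill 0.55 [250.3, 310.4]
tip mill 0.32 [200.7, 281.1]
tip holder_home 0.77 [237.0, 200.5]
tip stop_hole 0.56 [228.7, 211.2]
tip jaw_face 0.68 [245.5, 189.1]
```

Run:
```python
from h import *
P={n:read_camera(n) for n in ("scene","side")}
for n,p in P.items():
    for o,h in (("jar0",.042),("holder_home",.112),("stop_hole",.112),("jaw_face",.112)):
        for m in tip_of(p,o)[:3]: print(n,o,round(m["conf"],2),planept(p,*m["pixel"],h).round(4))
    C=cloud(p,p["z_map"]>0)
    near=lambda lo,hi:C[((C>lo)&(C<hi)).all(1)]
    M=near([.45,.05,.058],[.75,.36,.068]); r=cv2.minAreaRect(M[:,:2].astype(np.float32)); print(n,"mill top",len(M),r,np.median(M[:,2]))
    for y in(-.14,-.225,-.31):
        J=near([.45,y-.04,.055],[.65,y+.04,.08]); r=cv2.minAreaRect(J[:,:2].astype(np.float32)); u,s,v=np.linalg.svd(J[:,:2]-J[:,:2].mean(0)); print("jar",len(J),np.median(J,0),r,v[0],J[:,2].max())
    T=near([.5,.05,.10],[.75,.36,.2]); 
    for lo,hi in((.05,.17),(.22,.36)):
        S=T[(T[:,1]>lo)&(T[:,1]<hi)]; print("holder part",len(S),np.percentile(S,[1,50,99],0).round(4).tolist())
cv2.imwrite("pics/b.png",cv2.resize(P["scene"]["pixels"][80:330,170:420][:,:,::-1],(600,600),interpolation=cv2.INTER_CUBIC))
```

```text
scene jar0 0.86 [ 0.5469 -0.3116  0.042 ]
scene jar0 0.73 [ 0.5387 -0.2233  0.042 ]
scene jar0 0.64 [0.647  0.3199 0.042 ]
scene holder_home 0.65 [0.5963 0.2006 0.112 ]
scene stop_hole 0.72 [0.6062 0.1625 0.112 ]
scene jaw_face 0.66 [0.6168 0.2415 0.112 ]
scene mill top 1791 ((0.607207715511322, 0.19987037777900696), (0.21930444240570068, 0.16720426082611084), 80.13540649414062) 0.06254057362395639
jar 346 [ 0.53705588 -0.14595752  0.06084626] ((0.5391868352890015, -0.14354056119918823), (0.08595441281795502, 0.03415553271770477), 0.9889194369316101) [-0.99989791 -0.01428876] 0.06610800095280311
jar 410 [ 0.53807065 -0.23050929  0.06083884] ((0.5408669114112854, -0.2279238998889923), (0.08525905013084412, 0.03411218896508217), 0.9083211421966553) [-0.99999299 -0.00374321] 0.06617813386678323
jar 483 [ 0.53863813 -0.31464091  0.06098261] ((0.542208731174469, -0.3128398358821869), (0.08555138111114502, 0.0353936031460762), 0.5746046304702759) [-0.99979895 -0.0200514 ] 0.06673447860090534
holder part 138 [[0.5769, 0.1435, 0.1007], [0.5992, 0.1507, 0.1172], [0.6207, 0.1623, 0.1266]]
hold
[... 572 characters left out ...]
23132), (0.02935108356177807, 0.0839414894580841), 87.7855224609375) [-0.99975219 -0.02226093] 0.06469504857836719
jar 162 [ 0.53923006 -0.21574     0.06068252] ((0.53995680809021, -0.21910369396209717), (0.08212326467037201, 0.030012136325240135), 3.0087974071502686) [-0.9997074  -0.02418896] 0.06470137873645146
jar 140 [ 0.54023468 -0.29987891  0.06073553] ((0.5414806604385376, -0.304379403591156), (0.08337793499231339, 0.028657283633947372), 4.128960609436035) [-0.99991083 -0.01335418] 0.06440547671358061
holder part 283 [[0.5771, 0.1491, 0.1004], [0.5993, 0.1599, 0.1147], [0.6228, 0.169, 0.1264]]
holder part 875 [[0.5897, 0.2403, 0.1004], [0.6131, 0.26, 0.1171], [0.6429, 0.2941, 0.1594]]
```

View pics/b.png

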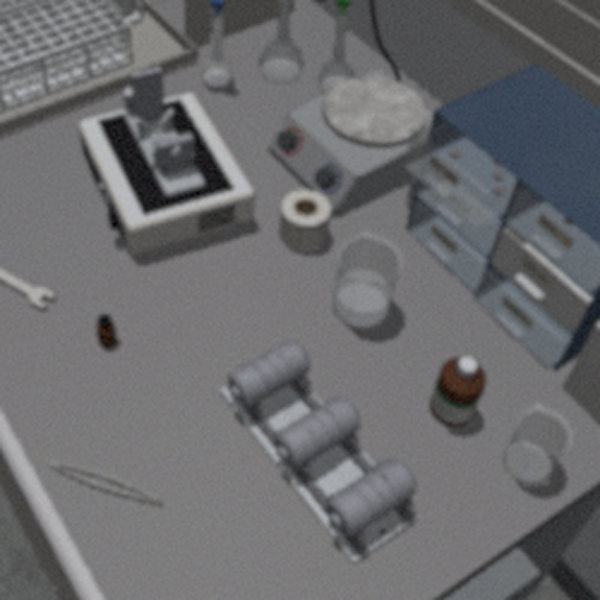

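Emit:
jog_arm --increments '[[[0, 0, 0, 0, 0, -0.158, 85], [0, 0, 0, 0, 0, -0.159, 85], [-23, -49, 0, 0, 0, 0, 85], [-23, -50, 0, 0, 0, 0, 85], [-23, -50, 0, 0, 0, 0, 85], [-23, -50, 0, 0, 0, 0, 85], [-23, -50, 0, 0, 0, 0, 85], [-23, -50, 0, 0, 0, 0, 85], [-23, -50, 0, 0, 0, 0, 85], [-23, -50, 0, 0, 0, 0, 85]]]'

```text
time: 3.15
tool_pos: [0.3759, 0.2001, 0.2271]
tcp_rot: [3.141, 0.001, -3.123]
ft_force: [1.1, 0.8, -0.2]
finger_gap: 0.0613
grip_force: 0.0
```

Emit:
jog_arm --increments '[[[-23, -50, 0, 0, 0, 0, 85], [-23, -50, 0, 0, 0, 0, 85], [-23, -50, 0, 0, 0, 0, 85], [-23, -49, 0, 0, 0, 0, 85], [-23, -48, 0, 0, 0, 0, 85], [-22, -48, 0, 0, 0, 0, 85], [-22, -48, 0, 0, 0, 0, 85], [0, 0, 0, 0, 0, 0, 85]]]'

```text
time: 4.15
tool_pos: [0.5411, -0.1431, 0.2268]
tcp_rot: [-3.139, 0.001, -3.13]
ft_force: [-0.8, 0.7, -1.5]
finger_gap: 0.0613
grip_force: 0.0
```

```bash
cat > jar.py <<'E'
from h import *
import sys
s=get_state(); print(s["tool_pos"],s["tcp_rot"],s["finger_gap"],s["q"].round(2))
p=read_camera("wrist")
for m in masks_of(p,"jar0")[:4]: print(round(m["conf"],2),m["bbox"])
C=cloud(p,p["z_map"]>0)
for y in(-.1395,-.2235,-.3085):
    J=C[((C>[.45,y-.035,.05])&(C<[.65,y+.035,.075])).all(1)]
    if len(J)<300: continue
    r=cv2.minAreaRect(J[:,:2].astype(np.float32)); 
    T=J[J[:,2]>.061]; b=np.polyfit(T[:,0],T[:,1],1)
    print(len(J),r,"ridge y at .54:",np.polyval(b,.54),b[0],"x range",np.percentile(J[:,0],[.5,99.5]),J[:,2].max())
cv2.imwrite("pics/w1.png",p["pixels"][:,:,::-1])
E
python3 jar.py
```

```text
[ 0.54107823 -0.14312386  0.22677401] [-3.13895637e+00  6.66669034e-04 -3.12954295e+00] 0.061294978245569336 [-0.17  0.34  0.44  1.76 -0.16  1.07  1.91]
0.73 [172.0, 125.2, 212.2, 207.4]
0.65 [243.3, 123.7, 280.5, 200.2]
0.6 [98.1, 125.0, 146.5, 203.4]
2202 ((0.5369918346405029, -0.13996575772762299), (0.08412988483905792, 0.03870486468076706), 1.1830428838729858) ridge y at .54: -0.13991426112268296 0.02693953094770635 x range [0.49519175 0.57787887] 0.06364687521427399
2205 ((0.5383983254432678, -0.22444039583206177), (0.0841776430606842, 0.03901722654700279), 0.9094632863998413) ridge y at .54: -0.22459689951223977 0.015556294776154684 x range [0.49644727 0.57951269] 0.06386263823968799
2201 ((0.5396003723144531, -0.3095608055591583), (0.0839957743883133, 0.038681454956531525), 1.3104050159454346) ridge y at .54: -0.3091820366367348 0.020722301523591617 x range [0.49778587 0.58086482] 0.06388024228923359
```

View pics/w1.png

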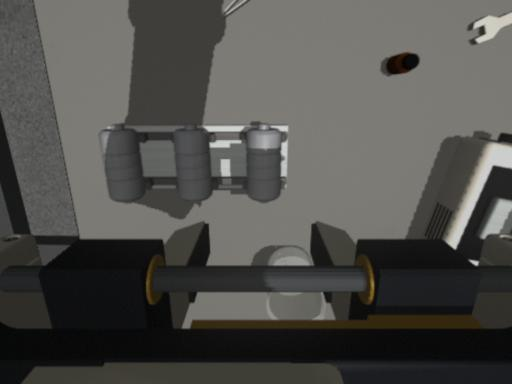

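Emit:
jog_arm --increments '[[[3, 0, 30, 0, 0, 0, 85], [0, 0, 40, 0, 0, 0, 85], [0, 0, 40, 0, 0, 0, 85], [0, 0, 20, 0, 0, 0, 85], [0, 0, 0, 0, 0, 0, 85]]]'

```text
time: 4.88
tool_pos: [0.5362, -0.1364, 0.0956]
tcp_rot: [3.14, -0.003, -3.121]
ft_force: [0.0, 0.1, 0.3]
finger_gap: 0.0613
grip_force: 0.0
```

Emit:
jog_arm --increments '[[[0, -2, 25, 0, 0, 0, 85], [0, -1, 25, 0, 0, 0, 85], [0, 0, 15, 0, 0, 0, 85], [0, 0, 6, 0, 0, 0, 85], [0, 0, 0, 0, 0, 0, 85]]]'

```text
time: 5.5
tool_pos: [0.5377, -0.1412, 0.0261]
tcp_rot: [3.141, 0.0, -3.123]
ft_force: [-0.5, -0.4, 0.1]
finger_gap: 0.0614
grip_force: 0.0
```

Emit:
jog_arm --increments '[[[0, 0, 3, 0, 0, 0, 85], [0, 0, 0, 0, 0, 0, 255], [0, 0, 0, 0, 0, 0, 255], [0, 0, 0, 0, 0, 0, 255], [0, 0, 0, 0, 0, 0, 255]]]'

```text
time: 6.12
tool_pos: [0.5376, -0.1401, 0.0229]
tcp_rot: [3.14, -0.0, -3.123]
ft_force: [-0.3, 5.1, 3.6]
finger_gap: 0.0417
grip_force: 30.0
```

Emit:
jog_arm --increments '[[[0, 0, -6, 0, 0, 0, 255], [0, 0, -15, 0, 0, 0, 255], [0, 0, -25, 0, 0, 0, 255], [0, 0, -25, 0, 0, 0, 255], [0, 0, -20, 0, 0, 0, 255], [0, 0, -9, 0, 0, 0, 255], [0, 0, 0, 0, 0, 0, 255], [0, 0, 0, 0, 0, 0, 255]]]'

```text
time: 7.12
tool_pos: [0.5369, -0.1413, 0.122]
tcp_rot: [3.141, -0.001, -3.123]
ft_force: [0.8, 0.6, -4.9]
finger_gap: 0.0418
grip_force: 30.0
```

```bash
cat > f.py <<'E'
from h import *
s=get_state(); print(s["time"],s["tool_pos"].round(4),s["tcp_rot"].round(3),s["ft_force"].round(2),s["moment"].round(3),s["q"].round(2),s["finger_gap"])
E
python3 f.py
```

```text
7.125 [ 0.5369 -0.1413  0.122 ] [ 3.141e+00 -1.000e-03 -3.123e+00] [ 0.82  0.56 -4.89] [0.074 0.031 0.009] [-0.13  0.45  0.4   1.89 -0.23  0.84  1.97] 0.04183311461171741
```

Emit:
jog_arm --increments '[[[0, 0, 0, 0, 0.08, 0, 255], [0, 0, 0, 0, 0.12, 0, 255], [0, 0, 0, 0, 0.1, 0, 255], [0, 0, 0, 0, 0, 0, 255], [0, 0, 0, 0, 0, 0, 255], [0, 0, 0, 0, 0, 0, 255], [0, 0, 0, 0, 0, 0, 255]]]'

```text
time: 8.0
tool_pos: [0.5371, -0.1416, 0.1232]
tcp_rot: [3.141, -0.299, -3.124]
ft_force: [-0.2, 0.6, -5.5]
finger_gap: 0.042
grip_force: 30.0
```

```bash
python3 f.py
```

```text
8.0 [ 0.5371 -0.1416  0.1232] [ 3.141 -0.299 -3.124] [-0.22  0.61 -5.47] [ 0.059 -0.715  0.063] [-0.14  0.63  0.42  1.63 -0.18  1.22  1.92] 0.04204271035993305
```

Emit:
jog_arm --increments '[[[0, 0, 0, 0, -0.1, 0, 255], [0, 0, 0, 0, -0.15, 0, 255], [0, 0, 0, 0, -0.15, 0, 255], [0, 0, 0, 0, -0.12, 0, 255], [0, 0, 0, 0, -0.08, 0, 255], [0, 0, 0, 0, 0, 0, 255], [0, 0, 0, 0, 0, 0, 255], [0, 0, 0, 0, 0, 0, 255], [0, 0, 0, 0, 0, 0, 255]]]'

```text
time: 9.12
tool_pos: [0.538, -0.1412, 0.1226]
tcp_rot: [-3.141, 0.3, -3.123]
ft_force: [0.4, -0.3, -6.4]
finger_gap: 0.0419
grip_force: 30.0
```

```bash
python3 f.py
```

```text
9.125 [ 0.538  -0.1412  0.1226] [-3.141  0.3   -3.123] [ 0.36 -0.27 -6.39] [ 0.049  0.718 -0.019] [-0.02  0.32  0.28  2.14 -0.39  0.43  2.16] 0.04191394651976983
```

Emit:
jog_arm --increments '[[[0, 0, 0, 0, 0.08, 0, 255], [0, 0, 0, 0, 0.12, 0, 255], [0, 0, 0, 0, 0.1, 0, 255], [0, 0, 0, 0, 0, 0, 255], [0, 0, 0, 0, 0, 0, 255], [0, 0, 0, 0, 0, 0, 255]]]'

```text
time: 9.88
tool_pos: [0.5366, -0.1416, 0.1227]
tcp_rot: [3.141, 0.001, -3.124]
ft_force: [-0.3, -0.0, -6.7]
finger_gap: 0.0412
grip_force: 30.0
```

```bash
python3 f.py
```

```text
9.875 [ 0.5366 -0.1416  0.1227] [ 3.141e+00  1.000e-03 -3.124e+00] [-0.28 -0.03 -6.7 ] [-0.012  0.048  0.004] [-0.13  0.45  0.41  1.89 -0.23  0.84  1.98] 0.04118269525176996
```

```bash
cat > f.py <<'E'
from h import *
A=[]
for i in range(6):
    s=get_state(); A.append(np.r_[s["ft_force"],s["moment"]]); read_camera("wrist")
A=np.array(A); print(s["time"],s["tool_pos"].round(4),s["tcp_rot"].round(3),"mean",A.mean(0).round(3),"std",A.std(0).round(3))
E
python3 f.py
```

```text
10.125 [ 0.5372 -0.1415  0.1229] [ 3.141e+00  1.000e-03 -3.124e+00] mean [-4.900e-02 -6.300e-02 -5.441e+00  9.000e-03 -1.100e-02  3.000e-03] std [0.355 0.382 0.61  0.018 0.03  0.019]
```

Emit:
jog_arm --increments '[[[0, 0, 0, 0, 0.08, 0, 255], [0, 0, 0, 0, 0.12, 0, 255], [0, 0, 0, 0, 0.1, 0, 255], [0, 0, 0, 0, 0, 0, 255], [0, 0, 0, 0, 0, 0, 255], [0, 0, 0, 0, -0.08, 0, 255], [0, 0, 0, 0, -0.12, 0, 255], [0, 0, 0, 0, -0.1, 0, 255], [0, 0, 0, 0, 0, 0, 255], [0, 0, 0, 0, 0, 0, 255]]]'

```text
time: 11.42
tool_pos: [0.5375, -0.1413, 0.1233]
tcp_rot: [3.141, -0.0, -3.123]
ft_force: [0.2, 0.8, -5.7]
finger_gap: 0.0414
grip_force: 30.0
```

```bash
python3 f.py
```

```text
11.675 [ 0.5379 -0.1413  0.1224] [-3.141e+00 -1.000e-03 -3.123e+00] mean [ 4.300e-02  2.990e-01 -5.644e+00  4.400e-02  3.000e-03 -1.400e-02] std [0.563 0.622 0.27  0.028 0.026 0.025]
```

Emit:
jog_arm --increments '[[[0, 0, -10, 0, 0.1, 0, 255], [0, 0, -10, 0, 0.15, 0, 255], [0, 0, 0, 0, 0.15, 0, 255], [0, 0, 0, 0, 0.1, 0, 255], [0, 0, 0, 0, 0, 0, 255], [0, 0, 0, 0, 0, 0, 255], [0, 0, 0, 0, 0, 0, 255]]]'

```text
time: 12.6
tool_pos: [0.5382, -0.1417, 0.1435]
tcp_rot: [-3.142, -0.498, -3.124]
ft_force: [-0.3, 0.5, -5.1]
finger_gap: 0.0415
grip_force: 30.0
```

```bash
python3 f.py
```

```text
12.85 [ 0.5384 -0.1414  0.1432] [ 3.141 -0.499 -3.124] mean [-3.000e-03  7.400e-02 -5.239e+00  5.100e-02 -1.075e+00 -1.800e-02] std [0.447 0.329 0.136 0.032 0.043 0.021]
```

Emit:
jog_arm --increments '[[[0, 0, 0, 0, -0.1, 0, 255], [0, 0, 0, 0, -0.15, 0, 255], [0, 0, 0, 0, -0.15, 0, 255], [0, 0, 0, 0, -0.1, 0, 255], [0, 0, 0, 0, 0, 0, 255], [0, 0, 0, 0, 0, 0, 255]]]'

```text
time: 13.65
tool_pos: [0.5388, -0.1411, 0.1428]
tcp_rot: [3.141, -0.001, -3.123]
ft_force: [1.0, 0.4, -5.7]
finger_gap: 0.0419
grip_force: 30.0
```

```bash
python3 f.py
```

```text
13.9 [ 0.5389 -0.1413  0.1422] [-3.141e+00 -1.000e-03 -3.123e+00] mean [ 0.215  0.087 -5.653  0.029  0.025  0.009] std [0.447 0.33  0.35  0.041 0.019 0.018]
```

Emit:
jog_arm --increments '[[[0, 0, 0, 0, -0.1, 0, 255], [0, 0, 0, 0, -0.15, 0, 255], [0, 0, 0, 0, -0.15, 0, 255], [0, 0, 0, 0, -0.1, 0, 255], [0, 0, 0, 0, 0, 0, 255], [0, 0, 0, 0, 0, 0, 255], [0, 0, 0, 0, 0, 0, 255]]]'

```text
time: 14.82
tool_pos: [0.5405, -0.1402, 0.1429]
tcp_rot: [3.14, 0.493, -3.121]
ft_force: [0.2, -0.0, -4.3]
finger_gap: 0.0421
grip_force: 30.0
```

```bash
python3 f.py
```

```text
15.075 [ 0.5395 -0.1399  0.1426] [ 3.139  0.493 -3.122] mean [-0.194  0.14  -5.697  0.006  1.123  0.01 ] std [0.568 0.548 0.692 0.037 0.03  0.037]
```

Emit:
jog_arm --increments '[[[0, 0, 0, 0, 0.1, 0, 255], [0, 0, 0, 0, 0.15, 0, 255], [0, 0, 0, 0, 0.15, 0, 255], [0, 0, 0, 0, 0.1, 0, 255], [0, 0, 0, 0, 0, 0, 255], [0, 0, 0, 0, 0, 0, 255]]]'

```text
time: 15.88
tool_pos: [0.5392, -0.1397, 0.1416]
tcp_rot: [3.136, 0.014, -3.121]
ft_force: [-0.3, 0.4, -5.0]
finger_gap: 0.0415
grip_force: 30.0
```

```bash
python3 f.py
```

```text
16.125 [ 0.5392 -0.1399  0.1422] [ 3.136  0.014 -3.121] mean [-2.270e-01 -5.300e-02 -5.375e+00  1.600e-02  3.900e-02 -4.000e-03] std [0.442 0.498 0.282 0.021 0.03  0.034]
```

Emit:
jog_arm --increments '[[[1, 0, 10, 0.005, 0.014, 0, 255], [1, -1, 25, 0, 0, 0, 255], [0, 0, 30, 0, 0, 0, 255], [0, 0, 25, 0, 0, 0, 255], [0, 0, 15, 0, 0, 0, 255], [0, 0, 8, 0, 0, 0, 255], [0, 0, 4, 0, 0, 0, 255], [0, 0, 0, 0, 0, 0, 255]]]'

```text
time: 17.18
tool_pos: [0.5382, -0.1406, 0.0253]
tcp_rot: [3.141, -0.0, -3.12]
ft_force: [0.2, -1.0, -5.7]
finger_gap: 0.042
grip_force: 30.0
```

Emit:
jog_arm --increments '[[[0, 0, 1.5, 0, 0, 0, 255], [0, 0, 1, 0, 0, 0, 255], [0, 0, 0, 0, 0, 0, 200], [0, 0, 0, 0, 0, 0, 85], [0, 0, 0, 0, 0, 0, 85], [0, 0, -20, 0, 0, 0, 85], [0, 0, -30, 0, 0, 0, 85], [0, 0, -15, 0, 0, 0, 85], [0, 0, 0, 0, 0, 0, 85], [0, 0, 0, 0, 0, 0, 85]]]'

```text
time: 18.42
tool_pos: [0.5374, -0.1403, 0.0867]
tcp_rot: [3.141, -0.002, -3.12]
ft_force: [-0.0, -1.1, 0.1]
finger_gap: 0.0612
grip_force: 0.0
```

```bash
python3 f.py; python3 jar.py
```

```text
18.675 [ 0.5375 -0.1405  0.0868] [ 3.141e+00 -2.000e-03 -3.120e+00] mean [-0.308  0.106 -0.11   0.024 -0.003  0.001] std [0.29  0.737 0.297 0.021 0.005 0.043]
[ 0.53760605 -0.14056641  0.08695428] [ 3.14095325e+00 -1.90756448e-03 -3.12015967e+00] 0.061257745699457467 [-0.16  0.51  0.45  1.92 -0.31  0.78  2.05]
0.76 [112.3, 145.5, 178.9, 245.0]
0.7 [0.0, 145.5, 74.9, 263.9]
0.64 [231.1, 147.0, 289.6, 267.3]
5395 ((0.5358574986457825, -0.13988950848579407), (0.08061367273330688, 0.03838604688644409), 0.8834730386734009) ridge y at .54: -0.13993462760016862 0.010139918355824703 x range [0.49580538 0.57332791] 0.06367137928908483
4235 ((0.5273222327232361, -0.22454354166984558), (0.06234726309776306, 0.03848930820822716), 0.8921223282814026) ridge y at .54: -0.22427221498453256 0.01892911614727204 x range [0.4963621  0.55514448] 0.06370663787185032
4144 ((0.536648154258728, -0.3068704605102539), (0.07858182489871979, 0.03495948016643524), 0.37825480103492737) ridge y at .54: -0.30893894155651824 -0.06888728631963927 x range [0.49769376 0.57385981] 0.06377524151197368
```

Emit:
jog_arm --increments '[[[0, -24, 0, 0, 0, 0, 85], [0, -36, 0, 0, 0, 0, 85], [0, -24, 0, 0, 0, 0, 85], [0, 0, 10, 0, 0, 0, 85], [0, 0, 20, 0, 0, 0, 85], [0, 0, 20, 0, 0, 0, 85], [0, 0, 10, 0, 0, 0, 85], [0, 0, 4, 0, 0, 0, 85], [0, 0, 0, 0, 0, 0, 85]]]'

```text
time: 19.95
tool_pos: [0.5398, -0.2243, 0.0235]
tcp_rot: [3.141, -0.001, -3.12]
ft_force: [-0.2, 0.3, -0.3]
finger_gap: 0.0616
grip_force: 0.0
```

Good; grip, lift, then the same rocking test with ±0.45 tilt.

Emit:
jog_arm --increments '[[[1, 0, 0, 0, 0, 0, 255], [0, 0, 0, 0, 0, 0, 255], [0, 0, 0, 0, 0, 0, 255], [0, 0, -6, 0, 0, 0, 255], [0, 0, -20, 0, 0, 0, 255], [0, 0, -35, 0, 0, 0, 255], [0, 0, -35, 0, 0, 0, 255], [0, 0, -20, 0, 0, 0, 255], [0, 0, -5, 0, 0, 0, 255]]]'

```text
time: 21.08
tool_pos: [0.5392, -0.2245, 0.1456]
tcp_rot: [3.141, 0.001, -3.12]
ft_force: [0.3, 0.2, -4.8]
finger_gap: 0.0416
grip_force: 30.0
```

Emit:
jog_arm --increments '[[[0, 0, 0, 0, 0.1, 0, 255], [0, 0, 0, 0, 0.15, 0, 255], [0, 0, 0, 0, 0.15, 0, 255], [0, 0, 0, 0, 0.1, 0, 255], [0, 0, 0, 0, 0, 0, 255], [0, 0, 0, 0, 0, 0, 255], [0, 0, 0, 0, 0, 0, 255]]]'

```text
time: 21.95
tool_pos: [0.5382, -0.225, 0.1451]
tcp_rot: [3.141, -0.499, -3.121]
ft_force: [0.5, 0.5, -3.1]
finger_gap: 0.0417
grip_force: 30.0
```

```bash
python3 f.py
```

```text
22.2 [ 0.5387 -0.2246  0.1449] [ 3.141 -0.5   -3.12 ] mean [ 0.263  0.224 -3.59   0.076 -0.913  0.005] std [0.349 0.414 0.657 0.03  0.019 0.043]
```

Emit:
jog_arm --increments '[[[0, 0, 0, 0, -0.1, 0, 255], [0, 0, 0, 0, -0.15, 0, 255], [0, 0, 0, 0, -0.15, 0, 255], [0, 0, 0, 0, -0.1, 0, 255], [0, 0, 0, 0, 0, 0, 255], [0, 0, 0, 0, 0, 0, 255]]]'

```text
time: 23.0
tool_pos: [0.5393, -0.2243, 0.1445]
tcp_rot: [3.141, -0.002, -3.119]
ft_force: [0.2, 0.1, -4.3]
finger_gap: 0.0412
grip_force: 30.0
```

```bash
python3 f.py
```

```text
23.25 [ 0.5393 -0.2244  0.1439] [ 3.141e+00 -2.000e-03 -3.119e+00] mean [-0.355 -0.264 -3.261  0.044  0.013 -0.024] std [0.757 0.295 0.684 0.031 0.024 0.022]
```

Emit:
jog_arm --increments '[[[0, 0, 0, 0, -0.1, 0, 255], [0, 0, 0, 0, -0.12, 0, 255], [0, 0, 0, 0, -0.12, 0, 255], [0, 0, 0, 0, -0.1, 0, 255], [0, 0, 0, 0, 0, 0, 255], [0, 0, 0, 0, 0, 0, 255], [0, 0, 0, 0, 0, 0, 255]]]'

```text
time: 24.18
tool_pos: [0.5402, -0.2241, 0.1447]
tcp_rot: [3.141, 0.439, -3.118]
ft_force: [0.5, -0.7, -4.3]
finger_gap: 0.0416
grip_force: 30.0
```

```bash
python3 f.py
```

```text
24.425 [ 0.5392 -0.2241  0.1444] [ 3.141  0.439 -3.119] mean [-0.222 -0.199 -3.866  0.021  0.835  0.023] std [0.435 0.6   0.455 0.035 0.014 0.021]
```

Emit:
jog_arm --increments '[[[0, 0, 0, 0, 0.1, 0, 255], [0, 0, 0, 0, 0.12, 0, 255], [0, 0, 0, 0, 0.12, 0, 255], [0, 0, 0, 0, 0.1, 0, 255], [0, 0, 0, 0, 0, 0, 255], [0, 0, 0, 0, 0, 0, 255]]]'

```text
time: 25.22
tool_pos: [0.5382, -0.2247, 0.1441]
tcp_rot: [3.141, 0.0, -3.121]
ft_force: [-0.7, -0.7, -4.0]
finger_gap: 0.0417
grip_force: 30.0
```

```bash
python3 f.py
```

```text
25.475 [ 0.5382 -0.2249  0.1447] [ 3.141 -0.    -3.121] mean [ 2.960e-01 -2.100e-01 -3.726e+00  3.000e-03  2.300e-02  5.000e-03] std [0.654 0.441 0.683 0.045 0.019 0.026]
```

Emit:
jog_arm --increments '[[[0, 0, 12, 0, 0, 0, 255], [0, 0, 28, 0, 0, 0, 255], [0, 0, 32, 0, 0, 0, 255], [0, 0, 24, 0, 0, 0, 255], [0, 0, 13, 0, 0, 0, 255], [0, 0, 7, 0, 0, 0, 255], [0, 0, 3, 0, 0, 0, 255], [0, 0, 1.5, 0, 0, 0, 255], [0, 0, 0.5, 0, 0, 0, 255], [0, 0, 0, 0, 0, 0, 200]]]'

```text
time: 26.78
tool_pos: [0.5392, -0.2249, 0.024]
tcp_rot: [-3.142, 0.0, -3.12]
ft_force: [0.2, -0.7, -0.6]
finger_gap: 0.0416
grip_force: 30.0
```

Emit:
jog_arm --increments '[[[0, 0, 0, 0, 0, 0, 85], [0, 0, 0, 0, 0, 0, 85], [0, 0, -20, 0, 0, 0, 85], [0, 0, -30, 0, 0, 0, 85], [0, 0, -12, 0, 0, 0, 85], [0, 24, 0, 0, 0, 0, 85], [0, 36, 0, 0, 0, 0, 85], [0, 24, 0, 0, 0, 0, 85], [0, 0, 0, 0, 0, 0, 85]]]'

```text
time: 27.9
tool_pos: [0.5369, -0.138, 0.0849]
tcp_rot: [3.14, -0.002, -3.116]
ft_force: [-0.1, -0.3, 1.1]
finger_gap: 0.0611
grip_force: 0.0
```

Emit:
jog_arm --increments '[[[0, -1, 15, 0, 0, 0, 85], [0, -1, 25, 0, 0, 0, 85], [0, 0, 15, 0, 0, 0, 85], [0, 0, 6, 0, 0, 0, 85], [0, 0, 0, 0, 0, 0, 85], [0, 0, 0, 0, 0, 0, 255], [0, 0, 0, 0, 0, 0, 255], [0, 0, 0, 0, 0, 0, 255]]]'

```text
time: 28.9
tool_pos: [0.5373, -0.1401, 0.025]
tcp_rot: [3.138, -0.001, -3.118]
ft_force: [0.2, 7.3, 3.6]
finger_gap: 0.0411
grip_force: 30.0
```

Emit:
jog_arm --increments '[[[0, 0, -6, 0, 0, 0, 255], [0, 0, -20, 0, 0, 0, 255], [0, 0, -35, 0, 0, 0, 255], [0, 0, -35, 0, 0.1, 0, 255], [0, 0, -20, 0, 0.15, 0, 255], [0, 0, -5, 0, 0.1, 0, 255], [0, 0, 0, 0, 0, 0, 255], [0, 0, 0, 0, -0.1, 0, 255], [0, 0, 0, 0, -0.1, 0, 255], [0, 0, 0, 0, 0, 0, 255]]]'

```text
time: 30.15
tool_pos: [0.5377, -0.1433, 0.146]
tcp_rot: [3.14, -0.15, -3.123]
ft_force: [-0.2, -0.6, -5.8]
finger_gap: 0.0414
grip_force: 30.0
```

```bash
sed -i 's/range(6)/range(9)/' f.py; python3 f.py
```

```text
30.55 [ 0.5405 -0.1425  0.1448] [ 3.141 -0.152 -3.12 ] mean [ 0.019  0.045 -5.692  0.04  -0.336  0.006] std [0.743 0.53  0.431 0.03  0.061 0.021]
```

Emit:
jog_arm --increments '[[[0, 0, 0, 0, -0.1, 0, 255], [0, 0, 0, 0, -0.15, 0, 255], [0, 0, 0, 0, -0.15, 0, 255], [0, 0, 0, 0, -0.1, 0, 255], [0, 0, 0, 0, 0, 0, 255], [0, 0, 0, 0, 0.1, 0, 255], [0, 0, 0, 0, 0.1, 0, 255], [0, 0, 0, 0, 0, 0, 255]]]'

```text
time: 31.6
tool_pos: [0.5432, -0.1423, 0.1456]
tcp_rot: [-3.14, 0.149, -3.117]
ft_force: [-0.3, -0.1, -4.9]
finger_gap: 0.0415
grip_force: 30.0
```

```bash
python3 f.py
```

```text
32.0 [ 0.5397 -0.1427  0.1452] [ 3.141  0.149 -3.121] mean [-0.008 -0.077 -5.632  0.021  0.358  0.011] std [0.503 0.543 0.537 0.024 0.034 0.033]
```

```bash
sed -i 's/range(9)/range(14)/' f.py; python3 f.py
```

```text
32.7 [ 0.5403 -0.1425  0.1452] [ 3.141  0.149 -3.12 ] mean [-0.223  0.323 -5.55   0.028  0.347  0.009] std [0.506 0.523 0.526 0.038 0.032 0.022]
```

Emit:
jog_arm --increments '[[[0, 0, 0, 0, 0.1, 0, 255], [0, 0, 0, 0, 0.15, 0, 255], [0, 0, 0, 0, 0.15, 0, 255], [0, 0, 0, 0, 0.05, 0, 255], [0, 0, 0, 0, 0, 0, 255], [0, 0, 0, 0, -0.1, 0, 255], [0, 0, 0, 0, -0.05, 0, 255], [0, 0, 0, 0, 0, 0, 255], [0, 0, 0, 0, 0, 0, 255]]]'

```text
time: 33.88
tool_pos: [0.5403, -0.1424, 0.1455]
tcp_rot: [3.141, -0.151, -3.12]
ft_force: [0.9, 0.5, -4.9]
finger_gap: 0.0418
grip_force: 30.0
```

```bash
python3 f.py
```

```text
34.525 [ 0.5402 -0.1426  0.1452] [ 3.141 -0.151 -3.12 ] mean [ 0.042 -0.021 -5.359  0.036 -0.299 -0.009] std [0.734 0.685 0.368 0.031 0.031 0.022]
```

Emit:
jog_arm --increments '[[[0, 0, -10, 0, -0.08, 0, 255], [0, 0, -25, 0, -0.072, 0, 255], [-4, 16, -22, 0, 0, 0, 255], [-9, 36, -8, 0, 0, 0, 255], [-12, 50, 0, 0, 0, 0, 255], [-12, 55, 0, 0, 0, 0, 255], [-12, 55, 0, 0, 0, 0, 255], [-11, 55, 0, 0, 0, 0, 255], [-9, 44, 0, 0, 0, 0, 255], [-4, 22, 0, 0, 0, 0, 255]]]'

```text
time: 35.83
tool_pos: [0.6088, 0.1956, 0.2097]
tcp_rot: [3.14, 0.0, -3.116]
ft_force: [-0.4, -0.9, -6.2]
finger_gap: 0.0415
grip_force: 30.0
```

Emit:
jog_arm --increments '[[[0, 0, 0, 0, 0, 0.1, 255], [0, 0, 0, 0, 0, 0.18, 255], [0, 0, 0, 0, 0, 0.18, 255], [0, 0, 0, 0, 0, 0.18, 255], [0, 0, 0, 0, 0, 0.18, 255], [0, 0, 0, 0, 0, 0.18, 255], [0, 0, 0, 0, 0, 0.18, 255], [0, 0, 0, 0, 0, 0.18, 255], [0, 0, 0, 0, 0, 0.18, 255], [0, 0, 0, 0, 0, 0.18, 255]]]'

```text
time: 37.08
tool_pos: [0.6091, 0.191, 0.2104]
tcp_rot: [3.141, -0.0, 1.436]
ft_force: [-0.1, -0.6, -5.4]
finger_gap: 0.0415
grip_force: 30.0
```

Emit:
jog_arm --increments '[[[0, 0, 0, 0, 0, 0.044, 255], [0, 0, 0, 0, 0, 0, 255], [0, 0, 0, 0, 0, 0, 255]]]'

```text
time: 37.45
tool_pos: [0.6092, 0.1918, 0.2104]
tcp_rot: [3.141, -0.001, 1.401]
ft_force: [-0.1, -0.5, -6.0]
finger_gap: 0.0417
grip_force: 30.0
```

```bash
cat > m.py <<'E'
from h import *
s=get_state(); print(s["time"],s["tool_pos"],s["tcp_rot"],s["q"].round(2))
psi=s["tcp_rot"][2]
for n in ("wrist","scene","side"):
    p=read_camera(n); C=cloud(p,p["z_map"]>0)
    near=lambda lo,hi:C[((C>lo)&(C<hi)).all(1)]
    M=near([.45,.05,.056],[.75,.36,.068]); r=cv2.minAreaRect(M[:,:2].astype(np.float32)); print(n,len(M),r)
    u=np.array([.172,.985]);v=np.array([.985,-.172]);h=np.array([.6075,.202])
    S=near([.5,.05,.1],[.72,.4,.17]); a=(S[:,:2]-h)@u; b=(S[:,:2]-h)@v
    for lo,hi,zl,zh in((-.07,-.035,.10,.13),(.035,.075,.12,.164)):
        k=(a>lo)&(a<hi)&(S[:,2]>zl)&(S[:,2]<zh)&(abs(b)<.03)
        if k.sum()>20: print(" part",k.sum(),"along y",np.percentile(a[k],[2,10,50,90,98]).round(4),"across",np.percentile(b[k],[1,99]).round(4),"z",S[k,2].max().round(4))
    if n!="scene": cv2.imwrite("pics/m_%s.png"%n,p["pixels"][:,:,::-1])
E
python3 m.py
```

```text
37.45 [0.60924934 0.19176679 0.21036536] [ 3.14087984e+00 -9.22070978e-04  1.40131430e+00] [-0.97  0.61  0.94  1.61 -0.52  1.19 -0.08]
wrist 17334 ((0.6409952640533447, 0.20754477381706238), (0.19988174736499786, 0.23583781719207764), 80.28215026855469)
 part 1006 along y [0.0472 0.0481 0.0536 0.0588 0.0593] across [-0.0205  0.0179] z 0.1598
scene 1843 ((0.6066367030143738, 0.19974568486213684), (0.22049231827259064, 0.16906575858592987), 80.30668640136719)
 part 139 along y [-0.0566 -0.0559 -0.0533 -0.0452 -0.0422] across [-0.0216  0.022 ] z 0.1284
 part 129 along y [0.0414 0.0424 0.0444 0.048  0.051 ] across [-0.0189  0.0177] z 0.1607
side 3500 ((0.6071932911872864, 0.2045450210571289), (0.2204781025648117, 0.16934609413146973), 79.15245056152344)
 part 279 along y [-0.0523 -0.0501 -0.0417 -0.0395 -0.0384] across [-0.0227  0.0226] z 0.1268
 part 408 along y [0.0483 0.051  0.0559 0.0594 0.0602] across [-0.0202  0.0199] z 0.1608
```

View pics/m_wrist.png

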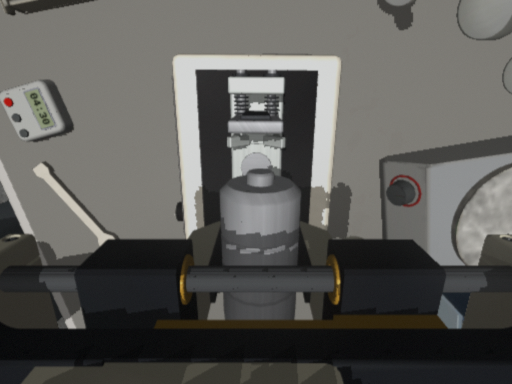

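View pics/m_side.png

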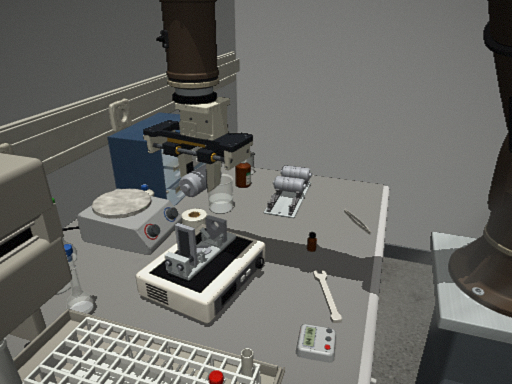

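Emit:
jog_arm --increments '[[[0, -1.7, 12, 0, 0, 0, 255], [0, -1.7, 22, 0, 0, 0, 255], [0, 0, 22, 0, 0, 0, 255], [0, 0, 12, 0, 0, 0, 255], [0, 0, 5, 0, 0, 0, 255], [0, 0, 0, 0, 0, 0, 255], [0, 0, 0, 0, 0, 0, 255]]]'

```text
time: 38.48
tool_pos: [0.6065, 0.1927, 0.138]
tcp_rot: [3.14, -0.001, 1.399]
ft_force: [0.4, 0.2, -5.6]
finger_gap: 0.0412
grip_force: 30.0
```

```bash
cat > g.py <<'E'
from h import *
A=[]
for i in range(4):
    s=get_state(); A.append(np.r_[s["tool_pos"],s["ft_force"]]); read_camera("wrist") if i<3 else 0
A=np.array(A).mean(0); u=np.array([.17,.9854]);v=np.array([.9854,-.17]);h=np.array([.6075,.202])
print(s["time"],"along",(A[:2]-h)@u,"across",(A[:2]-h)@v,"z",A[2],"rot",s["tcp_rot"].round(4),"Fu",A[3:5]@u,"Fv",A[3:5]@v,"Fz",A[5],s["moment"].round(3))
E
python3 g.py
```

```text
38.625 along -0.00938558457042062 across 0.0005301989778265415 z 0.13794537837375526 rot [ 3.1400e+00 -1.3000e-03  1.3993e+00] Fu -0.04411152902403164 Fv 0.07276147580308417 Fz -5.673563082592131 [-0.075  0.064 -0.001]
```

Emit:
jog_arm --increments '[[[0, 0, 3, 0, 0, 0, 255], [0, 0, 2, 0, 0, 0, 255], [1.5, -0.5, 0, 0, 0, 0, 255], [1.5, 0, 0, 0, 0, 0, 255], [1.5, 0, 0, 0, 0, 0, 255], [1.5, 0, 0, 0, 0, 0, 255], [1, 0, 0, 0, 0, 0, 255], [1, 0, 0, 0, 0, 0, 255], [1, 0, 0, 0, 0, 0, 255], [0, 0, 0, 0, 0, 0, 255]]]'

```text
time: 39.88
tool_pos: [0.6071, 0.2017, 0.1323]
tcp_rot: [3.141, -0.001, 1.399]
ft_force: [-0.1, -0.0, -5.7]
finger_gap: 0.0416
grip_force: 30.0
```

```bash
python3 g.py
```

```text
40.025 along -0.0004977353257658635 across -0.0003515017134985881 z 0.1322983322224501 rot [ 3.1407e+00 -7.0000e-04  1.3991e+00] Fu 0.07980220044508228 Fv -0.02877900350394518 Fz -5.38141824774754 [-0.091  0.046  0.005]
```

Emit:
jog_arm --increments '[[[1, 0, 0, 0, 0, 0, 255], [1, 0, 0, 0, 0, 0, 255], [1, 0, 0, 0, 0, 0, 255], [0, 0, 0, 0, 0, 0, 255]]]'

```text
time: 40.52
tool_pos: [0.6072, 0.2027, 0.1322]
tcp_rot: [3.141, 0.001, 1.398]
ft_force: [-1.6, -6.7, -3.5]
finger_gap: 0.0416
grip_force: 30.0
```

```bash
python3 g.py
```

```text
40.675 along 0.0005864770614386972 across -0.00037196346823821356 z 0.13222287772024519 rot [3.1413e+00 1.4000e-03 1.3976e+00] Fu -6.15332857181648 Fv -0.4304606392308598 Fz -4.20544831120935 [-1.313  0.476  0.011]
```

Emit:
jog_arm --increments '[[[1, 0, 0, 0, 0, 0, 255], [1.5, 0, 0, 0, 0, 0, 255], [1.5, 0, 0, 0, 0, 0, 255], [1.5, 0, 0, 0, 0, 0, 255], [1.5, 0, 0, 0, 0, 0, 255], [1.5, 0, 0, 0, 0, 0, 255], [1, 0, 0, 0, 0, 0, 255], [0.5, 0, 0, 0, 0, 0, 255], [0, 0, 0, 0, 0, 0, 255]]]'

```text
time: 41.8
tool_pos: [0.6087, 0.2108, 0.1322]
tcp_rot: [-3.142, 0.003, 1.396]
ft_force: [-3.9, -10.8, -2.8]
finger_gap: 0.0411
grip_force: 30.0
```

```bash
python3 g.py
```

```text
41.95 along 0.008844694021141136 across -0.0003431050835456471 z 0.13216625690674175 rot [-3.1415  0.0033  1.3962] Fu -11.418568022191636 Fv -1.711979217515621 Fz -2.624889436546523 [-2.154  0.81   0.092]
```

Emit:
jog_arm --increments '[[[1, 0, 0, 0, 0, 0, 255], [1, 0, 0, 0, 0, 0, 255], [1, 0, 0, 0, 0, 0, 255], [0, 0, 0, 0, 0, 0, 255]]]'

```text
time: 42.45
tool_pos: [0.6091, 0.2133, 0.1321]
tcp_rot: [-3.141, 0.004, 1.396]
ft_force: [-4.4, -11.5, -1.7]
finger_gap: 0.0418
grip_force: 30.0
```

```bash
python3 g.py
python3 - <<'E'
from h import *
p=read_camera("wrist"); cv2.imwrite("pics/w3.png",p["pixels"][40:260,140:380][:,:,::-1])
C=cloud(p,p["z_map"]>0)
u=np.array([.17,.9854]);v=np.array([.9854,-.17]);h=np.array([.6075,.202])
a=(C[:,:2]-h)@u;b=(C[:,:2]-h)@v
k=(abs(b)<.003)&(a>.02)&(a<.09)&(C[:,2]>.1)
for lo in np.arange(.02,.09,.004):
    kk=k&(a>=lo)&(a<lo+.004); print(round(lo,3),kk.sum(),np.median(C[kk,2]).round(4) if kk.sum() else "",end="; ")
E
```

```text
42.6 along 0.011454940408055201 across -0.0003381361111184902 z 0.1321370754067502 rot [-3.1414  0.0037  1.396 ] Fu -11.6750717825968 Fv -1.9367144673990995 Fz -2.658188786195818 [-2.387  0.807  0.065]
0.02 111 0.1687; 0.024 84 0.1685; 0.028 104 0.1687; 0.032 279 0.2235; 0.036 1739 0.2368; 0.04 458 0.2121; 0.044 112 0.1689; 0.048 229 0.165; 0.052 96 0.1549; 0.056 81 0.1574; 0.06 108 0.1581; 0.064 137 0.1568; 0.068 208 0.1403; 0.072 30 0.11; 0.076 69 0.1101; 0.08 69 0.11; 0.084 71 0.1097; 0.088 0 ;
```

Emit:
jog_arm --increments '[[[1, 0, 0, 0, 0, -0.002, 255], [0, 0, 2, 0, 0, 0, 255], [0, 0, 4, 0, 0, 0, 255], [0, 0, 5, 0, 0, 0, 255], [0, 0, 5, 0, 0, 0, 255], [0, 0, 4, 0, 0, 0, 255], [0, 0, 2, 0, 0, 0, 255], [0, 0, 0, 0, 0, 0, 255]]]'

```text
time: 43.65
tool_pos: [0.6102, 0.2139, 0.1106]
tcp_rot: [3.14, 0.004, 1.397]
ft_force: [-2.2, -12.5, -1.2]
finger_gap: 0.041
grip_force: 30.0
```

```bash
python3 g.py
```

```text
43.8 along 0.01222576239751874 across 0.0006647390415100845 z 0.11061503654211394 rot [3.1399 0.0036 1.3974] Fu -12.625599310480508 Fv 0.3385866779700649 Fz -1.658784371130472 [-2.443  0.449 -0.011]
```

Emit:
jog_arm --increments '[[[0, 0, 2, 0, 0, 0, 255], [0, 0, 3, 0, 0, 0, 255], [0, 0, 3, 0, 0, 0, 255], [0, 0, 2, 0, 0, 0, 255], [0, 0, 1.5, 0, 0, 0, 255], [0, 0, 0, 0, 0, 0, 255]]]'

```text
time: 44.55
tool_pos: [0.6103, 0.2139, 0.0992]
tcp_rot: [3.14, 0.004, 1.397]
ft_force: [-2.7, -12.2, -0.6]
finger_gap: 0.0418
grip_force: 30.0
```

```bash
python3 g.py
```

```text
44.7 along 0.01223060741304508 across 0.0007488372238951065 z 0.09917749222262853 rot [3.1398 0.0036 1.3974] Fu -12.535467327705344 Fv 0.35151274292033113 Fz -0.8205513751464217 [-2.47   0.466 -0.059]
```

Emit:
jog_arm --increments '[[[0, -0.5, 1, 0, 0, 0, 255], [0, 0, 1, 0, 0, 0, 255], [0, 0, 0.5, 0, 0, 0, 255], [0, 0, 0, 0, 0, 0, 255]]]'

```text
time: 45.2
tool_pos: [0.61, 0.214, 0.0968]
tcp_rot: [3.139, 0.003, 1.397]
ft_force: [-1.2, -11.7, 0.1]
finger_gap: 0.0415
grip_force: 30.0
```

```bash
python3 g.py
```

```text
45.35 along 0.012216461258192719 across 0.00044449514541159546 z 0.09682118551021934 rot [3.1394 0.0035 1.3973] Fu -11.986854195807966 Fv 0.5845563148063241 Fz -0.6068705998183765 [-2.463e+00  4.260e-01 -2.000e-03]
```

Emit:
jog_arm --increments '[[[0, 0, 0.7, 0, 0, 0, 255], [0, 0, 0.7, 0, 0, 0, 255], [0, 0, 0.6, 0, 0, 0, 255], [0, 0, 0, 0, 0, 0, 255]]]'

```text
time: 45.85
tool_pos: [0.6099, 0.2141, 0.0953]
tcp_rot: [3.14, 0.003, 1.397]
ft_force: [-4.1, -11.9, 4.6]
finger_gap: 0.0417
grip_force: 30.0
```

```bash
python3 g.py
```

```text
46.0 along 0.012354899760411674 across 0.0002482345223323807 z 0.09528751034601343 rot [3.1398e+00 3.0000e-03 1.3973e+00] Fu -12.566875448191318 Fv -2.611361266930792 Fz 4.452119049495949 [-2.598  0.947 -0.136]
```

Emit:
jog_arm --increments '[[[-1, 0, 0, 0, 0, 0, 255], [-1.5, 0, 0, 0, 0, 0, 255], [-1.5, 0, 0, 0, 0, 0, 255], [-1.5, 0, 0, 0, 0, 0, 255], [-1, 0, 0, 0, 0, 0, 255], [-1, 0, 0, 0, 0, 0, 255], [-0.5, 0, 0, 0, 0, 0, 255], [0, 0, 0, 0, 0, 0, 255]]]'

```text
time: 47.0
tool_pos: [0.6087, 0.2083, 0.0952]
tcp_rot: [3.14, 0.001, 1.399]
ft_force: [-2.4, -6.3, 1.6]
finger_gap: 0.0418
grip_force: 30.0
```

```bash
python3 g.py
```

```text
47.15 along 0.006395273819471305 across 8.554819729083822e-05 z 0.09517771719801642 rot [3.1396e+00 8.0000e-04 1.3988e+00] Fu -7.03789071740756 Fv -1.215694789382219 Fz 2.3242875688692486 [-1.509  0.605 -0.239]
```

Emit:
jog_arm --increments '[[[-0.8, 0, 0, 0, 0, 0, 255], [-0.8, 0, 0, 0, 0, 0, 255], [-0.6, 0, 0, 0, 0, 0, 255], [0, 0, 0, 0, 0, 0, 255]]]'

```text
time: 47.65
tool_pos: [0.6083, 0.2065, 0.0951]
tcp_rot: [3.14, 0.0, 1.399]
ft_force: [-2.2, -5.8, 1.4]
finger_gap: 0.0417
grip_force: 30.0
```

```bash
python3 g.py
```

```text
47.8 along 0.004526992523424976 across 3.809791778545017e-05 z 0.09515638154323156 rot [3.1396e+00 5.0000e-04 1.3991e+00] Fu -6.044911565819381 Fv -1.3364639389241457 Fz 2.2161818723173026 [-1.315  0.535 -0.218]
```

Emit:
jog_arm --increments '[[[-0.6, 0, 0, 0, 0, 0, 255], [-0.6, 0, 0, 0, 0, 0, 255], [0, 0, 0, 0, 0, 0, 255]]]'

```text
time: 48.18
tool_pos: [0.6081, 0.2055, 0.0951]
tcp_rot: [3.14, 0.0, 1.399]
ft_force: [-2.4, -5.4, 1.1]
finger_gap: 0.0417
grip_force: 30.0
```

```bash
python3 g.py
```

```text
48.325 along 0.0035677945180204516 across 8.219804557869863e-06 z 0.09513162822263188 rot [3.1397e+00 3.0000e-04 1.3994e+00] Fu -5.962261199619926 Fv -1.174700436469726 Fz 1.7277935234087927 [-1.208  0.452 -0.192]
```

Emit:
jog_arm --increments '[[[-0.5, 0, 0, 0, 0, 0, 255], [0, 0, 0, 0, 0, 0, 150], [0, 0, 0, 0, 0, 0, 100], [0, 0, 0, 0, 0, 0, 85], [0, 0, 0, 0, 0, 0, 85]]]'

```text
time: 48.95
tool_pos: [0.6076, 0.2074, 0.0944]
tcp_rot: [3.141, -0.001, 1.402]
ft_force: [0.3, 0.6, 0.1]
finger_gap: 0.0607
grip_force: 0.0
```

Emit:
jog_arm --increments '[[[0, 0, -10, 0, 0, 0, 85], [0, 0, -25, 0, 0, 0, 85], [0, 0, -40, 0, 0, 0, 85], [0, 0, -50, 0, 0, 0, 85], [0, 0, -30, 0, 0, 0, 85], [0, 0, 0, 0, 0, 0, 85]]]'

```text
time: 49.7
tool_pos: [0.6088, 0.2064, 0.2526]
tcp_rot: [3.136, -0.003, 1.401]
ft_force: [-0.4, 0.7, -0.9]
finger_gap: 0.0611
grip_force: 0.0
```

```bash
cat > v.py <<'E'
from h import *
u=np.array([.17,.9854]);v=np.array([.9854,-.17]);h=np.array([.6075,.202])
for n in("wrist","side","scene"):
    p=read_camera(n); C=cloud(p,p["z_map"]>0); a=(C[:,:2]-h)@u;b=(C[:,:2]-h)@v
    k=(abs(b)<.012)&(abs(a)<.038)&(C[:,2]>.115)&(C[:,2]<.15); print(n,k.sum(),"top z",np.percentile(C[k,2],[50,98]).round(4),"slope",np.polyfit(a[k],C[k,2],1)[0].round(3) if k.sum()>20 else "")
    print(" jaw along",np.percentile(a[(abs(b)<.018)&(C[:,2]>.145)&(C[:,2]<.162)&(a>.03)&(a<.08)],[2,50,98]).round(4))
    if n=="wrist": cv2.imwrite("pics/v_w.png",p["pixels"][:,:,::-1])
    if n=="side": cv2.imwrite("pics/v_s.png",cv2.resize(p["pixels"][140:330,120:330][:,:,::-1],None,fx=3,fy=3,interpolation=cv2.INTER_CUBIC))
    J=C[(C[:,0]>.45)&(C[:,0]<.65)&(C[:,1]>-.37)&(C[:,1]<-.08)&(C[:,2]>.058)&(C[:,2]<.075)]
    for y in(-.14,-.2243,-.3093):
        Q=J[abs(J[:,1]-y)<.03]; print("  rest",y,len(Q))
E
python3 v.py
```

```text
wrist 1681 top z [0.1307 0.1327] slope 0.005
 jaw along [0.0499 0.0561 0.0622]
  rest -0.14 0
  rest -0.2243 0
  rest -0.3093 0
side 220 top z [0.1318 0.1339] slope -0.008
 jaw along [0.0504 0.0586 0.0629]
  rest -0.14 0
  rest -0.2243 119
  rest -0.3093 102
scene 134 top z [0.1316 0.1348] slope 0.009
 jaw along [0.044  0.0476 0.055 ]
  rest -0.14 0
  rest -0.2243 333
  rest -0.3093 380
```

View pics/v_w.png

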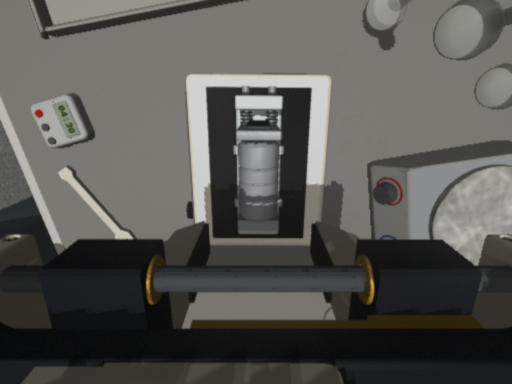

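View pics/v_s.png

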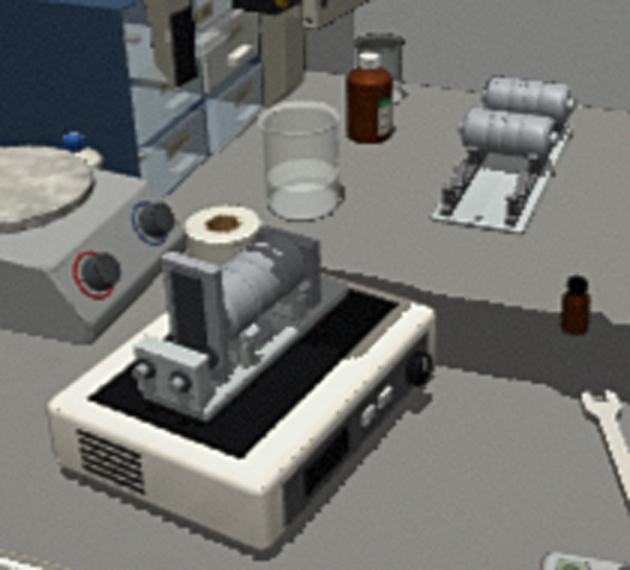

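```bash
python3 -c "
from bench import *
print(job_done())"
```

```text
the job is handed in; nothing more can be done
None
```

I loaded the jar from the notch nearest the mill (y ≈ −0.14) fully home in the holder and handed in at about 50 s. The camera shows it level on the saddles with the jaw about 2.7 mm back. The choice of jar is an inference: it weighed about 0.55 kg, above the 0.5 kg maximum for an empty jar, and the last rocking test matched a ball while the earlier ones were inconclusive. The middle jar showed no ball and is back in its notch, and I never lifted the third.

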